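# Load the battery stick into its charging cradle

## Robot

A 6-joint arm with a two-finger parallel gripper is mounted at the origin on a cart in front of the work surface, level with it; the furniture and walls round the work are solid. World frame = base frame: x ahead of the robot, y to its left, z up, the work surface at z = 0. Lengths are in mm, angles in degrees, forces in N, time in s.
With the tool pointing down it reaches from about 300 to 850 mm from the base axis. Payload 4.2 kg.
Tool frame: the origin (TCP) lies on the centre line of the jaws, within the pads' length; the fingertips stand 8 mm ahead of it and the grasp point (between the pads) lies 11 mm behind it; z points along the fingers, y is the line along which they close (so a half turn about z gives the same grasp; the last joint's range is limited). The gripper opens to 91 mm and grips with 3 to 60 N. Pads are 32 mm wide; open, the fingers measure 118 mm over their backs; the gripper's body (76 mm by 178 mm) begins 60 mm behind the grasp point.
Start: joints at [64.458, 18.312, 89.639, -0, 72.044, -1.146], TCP at [237.507, 523.672, 221.976] pointing down, gripper open.
Joint ranges: [-177.97, 177.97], [-48.28, 115.42], [12.27, 149.76], [-77.06, 257.06], [2.81, 150.46], [-146.56, 146.56]. Speed limits (degrees/s): [147.25, 147.25, 180, 180, 180, 180].

## Interface

Orientations are given as [roll, pitch, yaw] about the fixed x, y, z axes, in that order (R = Rz(yaw) Ry(pitch) Rx(roll)).
In Python, from workcell import telemetry, eyes, ticket gives the robot as it stands. The module is installed in compiled form; this text tells all that it offers.
- The arm moves only by the shell command python3 -m crank 'ROWS' [OPENING] [FORCE]. ROWS is JSON, a list of rows, each an object of numbers: "dx", "dy", "dz": the shift along the world's x, y, z normalised to -1 to 1, where 1 is 80 cm; "yaw": the turn about the world's z normalised to -1 to 1, where 1 is 5 degrees. A call has 1 to 10 rows; each row shifts and turns the commanded pose from where the row before left it; what a row does not reach is not made up. A row lasts 1/8 s, in which the tool goes at most 62.5 mm and 10.7 degrees, less where a joint would pass 70% of its speed; a pose out of reach is approached as far as the arm can. A call with a number of a shift or a turn outside -1 to 1 is refused whole. A call with a gripper value outside its range is refused whole. OPENING is the opening, from 0 (shut) to 1 (fully open), set as the call begins (- or left out, the last holds). The fingers move at their own pace and stop on an object; FORCE is the grip in N (left out, the last holds). Time passes only in rows, so rows that do not move let the fingers close. It gives the time, the measured TCP pose, the force, the opening and the grip force at its end, in the units of the state.
- telemetry.state(): the state, without advancing time (a new reading comes with each control period).
- eyes.grab_frame(name): name is "scene" or "top" or "wrist"; returns the picture (480x640x3 uint8, red, green, blue); there is no depth.
- eyes.calibration(name): a dict with "camera_matrix" (3x3 intrinsics, pixels), "world_from_camera" (4x4, takes a point from camera to world coordinates). Camera axes: x right, y down, z forward; pixel columns grow to the right and rows downward; lengths in mm; the calibration is good to about 2 mm. A picture is of the moment at which its call begins: read the wrist's pose just before it. calibration takes no time and is no camera call; for the wrist camera it gives the pose at the moment of the call.
- ticket.job_done(): hands the job in; it is judged then, once.
The state is a dict: "time_s": time; "qpos": joint angles; "qvel": joint speeds; "effort": joint torques, N m; "ee_pos": TCP position; "ee_rot": TCP orientation; "force": force on the tool from outside, world axes, zero at the start; "torque": the same for the moment, N m; "gripper_width": finger opening in mm; "gripper_force": force on a finger pad.
Only numpy, scipy, OpenCV 4.12 (cv2) and the standard library are available. Lean on these libraries where they do the work, as an engineer would, in place of code of your own. Each camera call takes 0.05 s, during which the arm holds its last target. There are 200 camera calls.

## Task

Take the battery stick from its rest and load it into the charging cradle: push its flat end in under the hood against the spring with the nub end raised, then tip the nub end down behind the end wall, let the spring ease it home and let go, so that it lies fully down and level in the bay with the nub towards the end wall. Be gentle: do not drive the spring hard onto its stop or force the stick down on the wall. Leave the spice jar, the food tin and the peeler where they are.

Things in the scene. Friction and masses are not known exactly. Their poses are not given: they have to be found in the camera images.
- cell: the battery stick, a grey cylinder 32 mm in diameter and 120 mm long with the nub, 0.16 kg (varies a little). Origin on its axis at mid-length; x runs along its axis towards the nub end, y and z across it. It lies level on the rest, origin 40 mm above the table.
- cell_nub (a point): the tip of the stick's nub (steel stud 14 mm in diameter, standing 5 mm out of the 32 mm body), at x = +60 mm of the stick.
- cell_flat (a point): the centre of the stick's flat end, at x = -60 mm of the stick.
- rest: white parking block on which the stick lies at the start, fixed, 80 x 28 x 27 mm: narrower than the stick, so fingers can pass down on both sides of it. Origin at the centre of its underside; x along the stick.
- cradle: the charging cradle, fixed: white base plate 194 x 66 x 8 mm with a grey carriage holding the bay. Origin on the table under mid-bay; x along the bay from the hooded spring end (near the robot) to the end wall, y across, z up. The carriage is clamped rigidly up to 16 mm either way along x from nominal: NOT in the reported poses; see it, or feel it by touching the spring.
- bay (a point): nominal middle of the seated stick's axis, at cradle (0, 0, 38) mm; shift x by the carriage's unknown offset. The stick lies on a 20 mm wide spine whose top is at z = 22 mm. Between hood and cheeks (x = -39 to 50 mm) the bay is open at both sides down to the base plate (z = 8 mm), for the fingers.
- hood (a point): nominal mouth of the hood, at the underside of its roof: cradle (-49, 0, 66) mm; shift x by the unknown offset. Inner width 38 mm, flared sides reach to x = -39 mm; roof top at z = 70 mm; hood and spring block end at x = -90 mm. The roof lets the stick in tilted nub-up by up to about 20 degrees; 15 to 18 degrees carries the nub over the end wall.
- spring (a point): nominal free tip of the spring plunger, a domed brass button (radius 10 mm) on the bay's axis inside the hood: cradle (-55, 0, 38) mm; shift x by the unknown offset. It moves 10.5 mm towards -x to a hard stop; 2.5 N start it, 0.75 N more per mm (10.4 N at the stop). The tipped stick needs it about 8 mm in (8.5 N) to pass the wall; the seated stick keeps it 5 mm in.
- wall (a point): nominal top edge of the end wall's inner face (brass disc on it), where the nub comes to press: cradle (60, 0, 48) mm; shift x by the unknown offset. Wall 7 mm thick, top 48 mm above the table. Side cheeks from x = 50 to 64 mm, inner width 38 mm, tops lead in and reach 38 mm. Spring friction can hold the stick a few mm high until it is pressed down; the stick's contact forces on the cradle, added up (spring, wall, floor), must stay under 30 N.
- spice_jar: spice jar, 42 mm in diameter, 96 mm high, beyond the cradle; a bystander. Origin at the centre of its underside.
- food_tin: flat food tin, 86 mm in diameter, 40 mm high, left of the cradle; a bystander. Origin at the centre of its underside.
- peeler: black-handled peeler lying on the table to the right of the rest, 170 x 25 x 18 mm; a bystander. Origin at the centre of its underside.
There are look-alikes about, which are no part of the job. Several things have the shape of the rest; the one meant has the colours described above.

How it is judged (in metres and radians):
On the way:
1. the flat end is pushed in against the spring (over 5 N) under the hood while the nub end is still raised (over 5 degrees) (contact force between cell and cradle above 5 N and angle between cell's own x axis and vertical below 1.48 rad and x of cell_flat in the frame of cradle below -0.038 m and y of cell_flat in the frame of cradle between -0.008 and 0.008 m and z of cell_flat in the frame of cradle between 0.02 and 0.062 m), for 0.1 s.
At the end, for the whole second after the job is handed in: the stick lies at rest and released in the cradle's bay, nub towards the end wall: its axis 35.5 to 40.5 mm above the table, level within 3 degrees, along the bay within 4.5 degrees and within 5 mm sideways and 19.5 mm lengthways (the carriage's unknown offset included) of the nominal bay's middle (x of cell in the frame of cradle between -0.0195 and 0.0195 m and y of cell in the frame of cradle between -0.005 and 0.005 m and z of cell in the frame of cradle between 0.0355 and 0.0405 m and angle between cell's own x axis and vertical between 1.521 and 1.621 rad and angle between the x axis of cell and the x axis of cradle, either way round below 0.08 rad and x of cell_nub in the frame of cradle above 0.035 m and linear speed of cell below 0.01 m/s and angular speed of cell below 0.1 rad/s); the robot touches nothing.
It fails at once if the stick presses on the cradle with more than 30 N (all contacts added up) (contact force between cell and cradle above 30 N).
It fails at once if the fingers or the arm press on the cradle with more than 25 N (contact force between any of the fingers, the arm and cradle above 25 N).
It fails at once if the spice jar, the food tin or the peeler is moved by more than 30 mm (distance of any of spice_jar, food_tin, peeler from where it was at the start of the episode above 0.03 m).
It also fails if it takes over 53 s, if anything falls off the work surface, if the arm or the gripper's body presses on something with over 40 N, if the wrist force passes 120 N, or if a joint passes its speed limit or range.

## Working session

There is one attempt and no reset: what is moved stays moved. The work goes in short steps, Python scripts to look and compute and a shell command to move; the robot and the scene stay as the last step left them, time stands still between calls to the robot, and variables do not carry over. Pictures are saved under pics/ and viewed, at most 10 in all, crops included, and the job is handed in when it is done.

```bash
mkdir -p pics && cat > h.py <<'E'
import numpy as np, cv2
from workcell import telemetry, eyes, ticket
def grab(n,f):
    c=eyes.calibration(n); im=eyes.grab_frame(n); cv2.imwrite(f,cv2.cvtColor(im,cv2.COLOR_RGB2BGR)); np.savez(f[:-4]+'.npz',K=c['camera_matrix'],T=c['world_from_camera']); return im
def ray(f,u,v):
    d=np.load(f[:-4]+'.npz');K,T=d['K'],d['T']
    r=T[:3,:3]@np.linalg.solve(K,[u,v,1.]);return T[:3,3],r/np.linalg.norm(r)
def onz(f,u,v,z):
    o,r=ray(f,u,v);return o+r*(z-o[2])/r[2]
def proj(f,p):
    d=np.load(f[:-4]+'.npz');q=d['K']@(d['T'][:3,:3].T@(np.array(p,float)-d['T'][:3,3]));return q[:2]/q[2]
E
python3 -c "
from h import *
grab('scene','pics/s1.png');grab('top','pics/t1.png');s=telemetry.state();print(s)
for n in ['s1','t1']:
  d=np.load(f'pics/{n}.npz');print(d['K'].round(0).tolist(),d['T'].round(2).tolist())"
```

```text
{'time_s': 0.1, 'qpos': array([ 6.44580605e+01,  1.83477069e+01,  8.96972969e+01, -2.41551194e-04,
        7.20464661e+01, -1.14519588e+00]), 'qvel': array([-0.02937368, -0.19284408, -0.09068479,  0.01215937,  0.02070525,
        0.02411205]), 'effort': array([ 1.81287338e-03, -4.13333309e+01, -2.32510346e+01,  7.31589412e-02,
        4.21334524e-02, -7.28742975e-05]), 'ee_pos': array([237.31103269, 523.26558971, 221.22144373]), 'ee_rot': array([-1.79908544e+02, -1.59850087e-03,  1.55603330e+02]), 'force': array([-0.97421655,  0.12322307, -0.50746213]), 'torque': array([-0.00904211,  0.04279151,  0.00191595]), 'gripper_force': 0.0, 'gripper_width': 91.12908766034383}
[[567.0, 0.0, 309.0], [0.0, 567.0, 238.0], [0.0, 0.0, 1.0]] [[0.74, -0.37, 0.56, -190.76], [-0.67, -0.39, 0.63, -575.1], [-0.01, -0.84, -0.54, 751.33], [0.0, 0.0, 0.0, 1.0]]
[[437.0, 0.0, 322.0], [0.0, 437.0, 234.0], [0.0, 0.0, 1.0]] [[-0.12, -0.97, 0.2, 340.8], [-0.99, 0.11, -0.02, 236.68], [-0.0, -0.2, -0.98, 1050.85], [0.0, 0.0, 0.0, 1.0]]
```

View pics/t1.png

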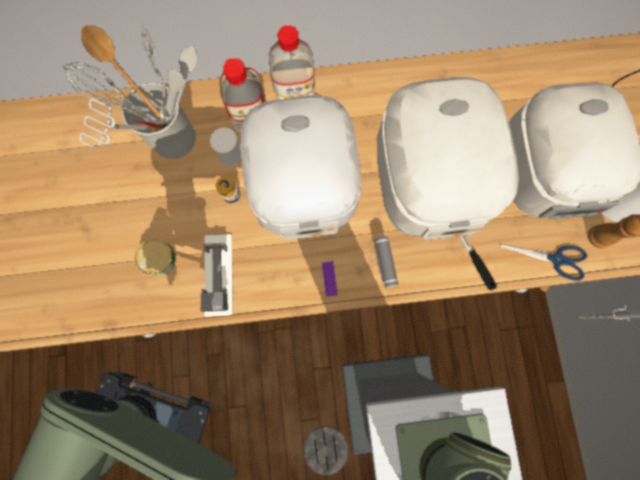

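View pics/s1.png

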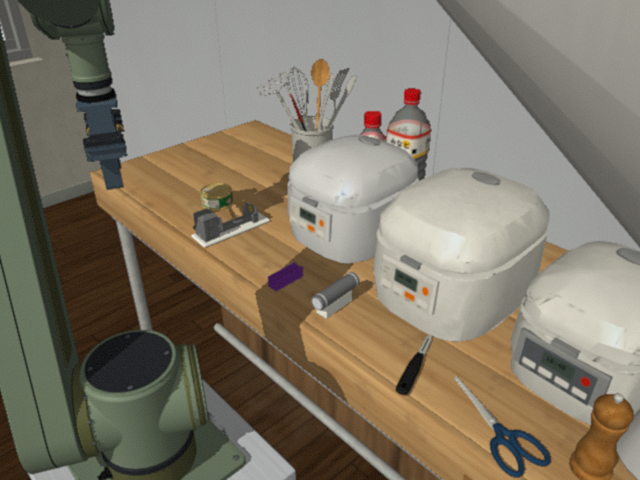

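```bash
python3 -c "
from h import *
s=cv2.imread('pics/s1.png');t=cv2.imread('pics/t1.png')
a=cv2.resize(s[255:335,290:390],(400,320),interpolation=3);b=cv2.resize(t[215:305,340:440],(400,360),interpolation=3)
c=cv2.resize(t[220:330,180:255],(375,550),interpolation=3)
o=np.zeros((600,800,3),np.uint8);o[:320,:400]=a;o[320:600,:400]=b[60:340];o[:550,420:795]=c
cv2.imwrite('pics/c1.png',o)
f='pics/t1.png'
for n,u,v,z in [('stickfar',381,237,45),('sticknear',392,286,45),('rightedge',397,284,40),('cooker',300,232,60),('cooker2',440,235,60),('cookL',360,190,120),('hoodnear',203,315,8),('x',231,315,8),('far',205,235,8),('farR',232,233,8),('jar',226,182,96),('tin',155,255,40),('peelN',490,285,18)]: print(n,onz(f,u,v,z).round(0))"
```

```text
stickfar [524.  79.  45.]
sticknear [407.  70.  45.]
rightedge [411.  57.  40.]
cooker [555. 266.  60.]
cooker2 [510. -55.  60.]
cookL [621. 121. 120.]
hoodnear [394. 515.   8.]
x [387. 449.   8.]
far [586. 498.   8.]
farR [583. 432.   8.]
jar [683. 421.  96.]
tin [544. 609.  40.]
peelN [ 385. -164.   18.]
```

View pics/c1.png

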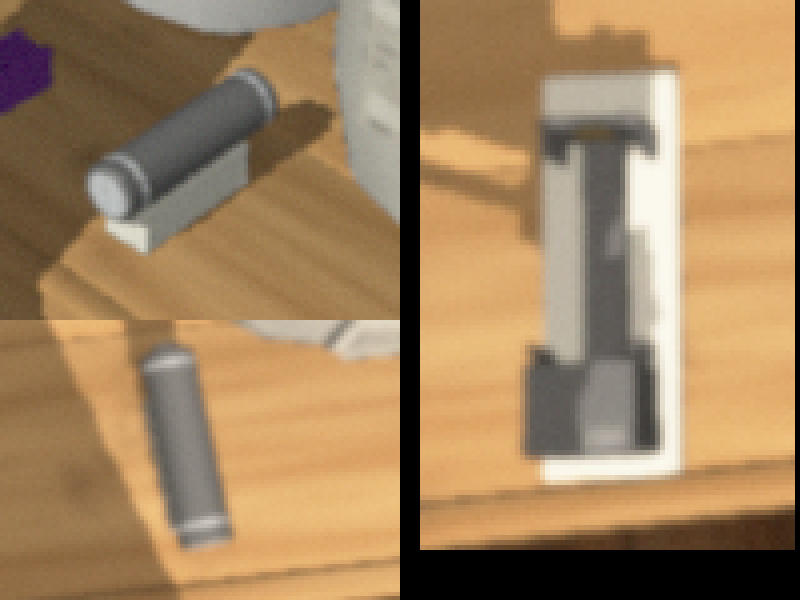

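```bash
python3 -m crank '[{"dx":0.028,"dy":-0.056,"yaw":0.57},{"dx":0.028,"dy":-0.056,"yaw":0.57},{"dx":0.028,"dy":-0.056,"yaw":0.57},{"dx":0.028,"dy":-0.056,"yaw":0.57},{"dx":0.028,"dy":-0.056,"yaw":0.57},{"dx":0.028,"dy":-0.056,"yaw":0.57},{"dx":0.028,"dy":-0.056,"yaw":0.57},{"dx":0.028,"dy":-0.056,"yaw":0.57},{"dx":0.028,"dy":-0.056,"yaw":0.57},{"dx":0.028,"dy":-0.056,"yaw":0.57}]' 1 && python3 -m crank '[{},{}]' && python3 -c "
from h import *
grab('wrist','pics/w1.png');print(telemetry.state()['ee_pos'],np.load('pics/w1.npz')['T'].round(2).tolist())"
```

```text
validation failed for argument at $[0]...
```

```bash
python3 -m crank '[{"dx":0.028,"dy":-0.056,"dz":0,"yaw":0.57},{"dx":0.028,"dy":-0.056,"dz":0,"yaw":0.57},{"dx":0.028,"dy":-0.056,"dz":0,"yaw":0.57},{"dx":0.028,"dy":-0.056,"dz":0,"yaw":0.57},{"dx":0.028,"dy":-0.056,"dz":0,"yaw":0.57},{"dx":0.028,"dy":-0.056,"dz":0,"yaw":0.57},{"dx":0.028,"dy":-0.056,"dz":0,"yaw":0.57},{"dx":0.028,"dy":-0.056,"dz":0,"yaw":0.57},{"dx":0.028,"dy":-0.056,"dz":0,"yaw":0.57},{"dx":0.028,"dy":-0.056,"dz":0,"yaw":0.57}]' 1 && python3 -m crank '[{"dx":0,"dy":0,"dz":0,"yaw":0},{"dx":0,"dy":0,"dz":0,"yaw":0}]' && python3 -c "
from h import *
grab('wrist','pics/w1.png');print(telemetry.state()['ee_pos'],np.load('pics/w1.npz')['T'].round(2).tolist())"
```

```text
time_s: 1.35
ee_pos: [461.8, 74.1, 221.7]
ee_rot: [180.0, -0.0, -175.8]
force: [-0.2, 0.3, -0.4]
gripper_width: 91.0
gripper_force: 0.0
time_s: 1.6
ee_pos: [461.0, 75.9, 221.6]
ee_rot: [180.0, -0.1, -175.9]
force: [0.2, 0.5, 0.4]
gripper_width: 91.2
gripper_force: 0.0
[460.90271272  76.35627041 221.72462122] [[-0.07, 0.97, 0.24, 393.1], [1.0, 0.07, 0.02, 71.28], [0.0, 0.24, -0.97, 383.48], [0.0, 0.0, 0.0, 1.0]]
```

View pics/w1.png

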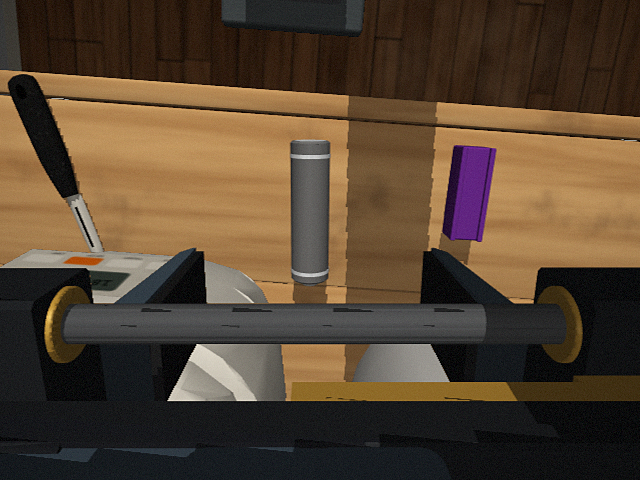

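```bash
python3 -c "
from h import *
f='pics/w1.png'
im=cv2.imread(f).astype(int);sat=im.max(2)-im.min(2)
m=((sat<25)).astype(np.uint8);m[:, :270]=0;m[:,350:]=0;m[:135]=0;m[292:]=0
for v in (150,170,200,230,260,270): 
  c=np.where(m[v])[0];print(v,c.min(),c.max(),onz(f,(c.min()+c.max())/2,v,48)[:2].round(1))
r=np.where(m[:,309])[0];print(r.min(),r.max())
print('flat',onz(f,309,r.min(),54),onz(f,309,r.min(),40),'nub',onz(f,309,283,48),onz(f,309,278,56))
"
```

```text
150 291 329 [415.2  70.6]
170 291 328 [430.6  71.3]
200 291 328 [454.2  72.9]
230 291 327 [478.8  74.2]
260 292 327 [504.1  76.3]
270 291 328 [512.8  76.9]
140 285
flat [407.44736947  69.33065186  54.        ] [408.05700006  69.24766407  40.        ] nub [524.23739169  77.29183148  48.        ] [516.80110761  76.85284673  56.        ]
```

```bash
python3 -c "
from h import *
f='pics/w1.png'
for z in (60,100,140): print([onz(f,u,v,z)[:2].round(0).tolist() for u,v in ((20,250),(120,254),(200,262),(250,285),(268,300),(360,350))])"
```

```text
[[508.0, -152.0], [506.0, -73.0], [508.0, -10.0], [525.0, 30.0], [537.0, 45.0], [576.0, 124.0]]
[[494.0, -124.0], [492.0, -56.0], [494.0, -0.0], [508.0, 35.0], [519.0, 48.0], [554.0, 117.0]]
[[480.0, -97.0], [478.0, -38.0], [480.0, 10.0], [492.0, 40.0], [501.0, 51.0], [531.0, 111.0]]
```

```bash
python3 -m crank '[{"dx":-0.0084,"dy":-0.0025,"dz":-0.05,"yaw":0},{"dx":-0.0084,"dy":-0.0025,"dz":-0.055,"yaw":0},{"dx":0,"dy":0,"dz":-0.055,"yaw":0},{"dx":0,"dy":0,"dz":-0.04,"yaw":0},{"dx":0,"dy":0,"dz":-0.025,"yaw":0},{"dx":0,"dy":0,"dz":-0.0155,"yaw":0},{"dx":0,"dy":0,"dz":0,"yaw":0},{"dx":0,"dy":0,"dz":0,"yaw":0}]' && python3 -m crank '[{"dx":0,"dy":0,"dz":0,"yaw":0},{"dx":0,"dy":0,"dz":0,"yaw":0},{"dx":0,"dy":0,"dz":0,"yaw":0},{"dx":0,"dy":0,"dz":0,"yaw":0},{"dx":0,"dy":0,"dz":0,"yaw":0},{"dx":0,"dy":0,"dz":0,"yaw":0}]' 0.2 20
```

```text
time_s: 2.65
ee_pos: [448.6, 72.1, 30.3]
ee_rot: [180.0, 0.1, -175.9]
force: [0.9, -0.4, -0.4]
gripper_width: 91.2
gripper_force: 0.0
time_s: 3.4
ee_pos: [448.1, 71.7, 29.5]
ee_rot: [180.0, -0.0, -175.9]
force: [0.0, -0.0, 0.4]
gripper_width: 34.5
gripper_force: 0.0
```

```bash
python3 -m crank '[{"dx":0,"dy":0,"dz":0,"yaw":0},{"dx":0,"dy":0,"dz":0,"yaw":0},{"dx":0,"dy":0,"dz":0,"yaw":0}]' 0 20 && python3 -m crank '[{"dx":0,"dy":0,"dz":0.005,"yaw":0},{"dx":-0.01,"dy":-0.0007,"dz":0,"yaw":0},{"dx":-0.0106,"dy":-0.0007,"dz":0,"yaw":0},{"dx":-0.0106,"dy":-0.0007,"dz":0,"yaw":0},{"dx":0,"dy":0,"dz":-0.004,"yaw":0},{"dx":0,"dy":0,"dz":-0.001,"yaw":0},{"dx":0,"dy":0,"dz":0,"yaw":0}]' && python3 -m crank '[{"dx":0,"dy":0,"dz":0,"yaw":0},{"dx":0,"dy":0,"dz":0,"yaw":0},{"dx":0.0125,"dy":0.0009,"dz":0,"yaw":0},{"dx":0.0125,"dy":0.0009,"dz":0,"yaw":0},{"dx":0,"dy":0,"dz":0,"yaw":0}]' 0.5 && python3 -c "
from h import *
grab('wrist','pics/w2.png');grab('scene','pics/s2.png')
cv2.imwrite('pics/c2.png',np.vstack([cv2.imread('pics/w2.png')[60:360],cv2.resize(cv2.imread('pics/s2.png')[230:350,250:506],(640,300),interpolation=3)]))"
```

```text
time_s: 3.78
ee_pos: [448.0, 72.0, 29.6]
ee_rot: [180.0, -0.0, -175.9]
force: [-1.3, 3.8, 1.9]
gripper_width: 31.3
gripper_force: 20.0
time_s: 4.65
ee_pos: [422.8, 70.1, 29.6]
ee_rot: [180.0, -0.1, -175.9]
force: [-2.7, 1.2, 1.9]
gripper_width: 31.8
gripper_force: 20.0
time_s: 5.28
ee_pos: [444.6, 71.6, 29.6]
ee_rot: [180.0, 0.1, -175.9]
force: [0.9, 0.4, -0.1]
gripper_width: 45.5
gripper_force: 0.0
```

View pics/c2.png

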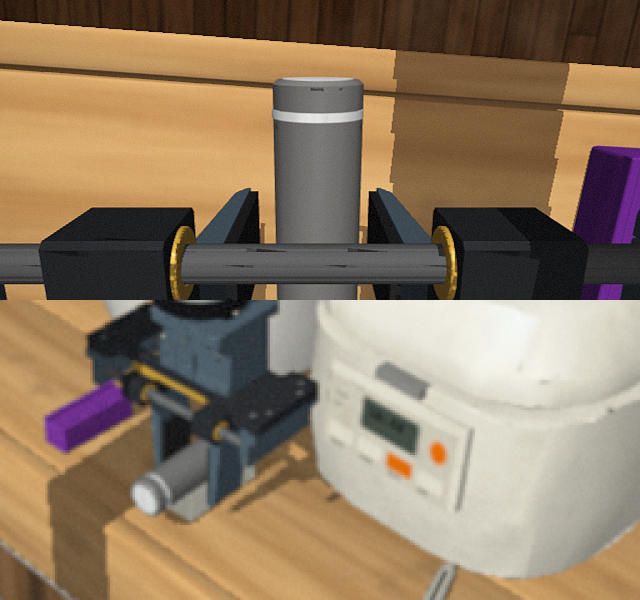

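```bash
python3 -m crank '[{"dx":-0.005,"dy":-0.0004,"dz":0,"yaw":0},{"dx":-0.005,"dy":-0.0003,"dz":0,"yaw":0},{"dx":0,"dy":0,"dz":0,"yaw":0}]' && python3 -m crank '[{"dx":0,"dy":0,"dz":0,"yaw":0},{"dx":0,"dy":0,"dz":0,"yaw":0},{"dx":0,"dy":0,"dz":0,"yaw":0},{"dx":0,"dy":0,"dz":0,"yaw":0}]' 0 15 && python3 -m crank '[{"dx":0,"dy":0,"dz":0.0075,"yaw":0},{"dx":-0.011,"dy":-0.0008,"dz":0,"yaw":0},{"dx":-0.012,"dy":-0.0008,"dz":0,"yaw":0},{"dx":-0.012,"dy":-0.0008,"dz":0,"yaw":0},{"dx":-0.011,"dy":-0.0008,"dz":0,"yaw":0},{"dx":0,"dy":0,"dz":-0.004,"yaw":0},{"dx":0,"dy":0,"dz":-0.0035,"yaw":0},{"dx":0,"dy":0,"dz":0,"yaw":0}]' && python3 -m crank '[{"dx":0,"dy":0,"dz":-0.003,"yaw":0},{"dx":0,"dy":0,"dz":-0.003,"yaw":0},{"dx":0,"dy":0,"dz":0,"yaw":0}]'
```

```text
time_s: 5.75
ee_pos: [434.4, 70.8, 29.6]
ee_rot: [180.0, -0.0, -175.9]
force: [-0.2, 0.0, -1.4]
gripper_width: 45.3
gripper_force: 0.0
time_s: 6.25
ee_pos: [435.3, 71.1, 29.7]
ee_rot: [180.0, 0.0, -175.9]
force: [-0.5, 1.0, 1.8]
gripper_width: 31.2
gripper_force: 15.0
time_s: 7.25
ee_pos: [398.6, 68.4, 29.6]
ee_rot: [180.0, 0.0, -175.9]
force: [-0.7, 0.3, 1.3]
gripper_width: 31.8
gripper_force: 15.0
time_s: 7.62
ee_pos: [397.2, 68.4, 24.8]
ee_rot: [180.0, -0.1, -175.9]
force: [-3.0, 1.7, 4.9]
gripper_width: 31.4
gripper_force: 15.0
```

```bash
python3 -m crank '[{"dx":0,"dy":0,"dz":-0.002,"yaw":0},{"dx":0,"dy":0,"dz":-0.0015,"yaw":0},{"dx":0,"dy":0,"dz":0,"yaw":0}]' && python3 -m crank '[{"dx":0,"dy":0,"dz":0,"yaw":0},{"dx":0,"dy":0,"dz":0.05,"yaw":0},{"dx":0,"dy":0,"dz":0.07,"yaw":0},{"dx":0,"dy":0,"dz":0.06,"yaw":0},{"dx":0,"dy":0,"dz":0,"yaw":0}]' - 30 && python3 -c "
from h import *
grab('wrist','pics/w3.png');grab('scene','pics/s3.png')
cv2.imwrite('pics/c3.png',np.vstack([cv2.imread('pics/w3.png')[60:360],cv2.resize(cv2.imread('pics/s3.png')[150:350,150:420],(405,300),interpolation=3)[:, :].copy() if 0 else cv2.resize(cv2.imread('pics/s3.png')[160:310,150:470],(640,300),interpolation=3)]))"
```

```text
time_s: 8.0
ee_pos: [396.7, 68.4, 22.0]
ee_rot: [180.0, -0.2, -175.9]
force: [-4.7, 0.9, 6.0]
gripper_width: 31.7
gripper_force: 15.0
time_s: 8.62
ee_pos: [401.1, 68.7, 169.1]
ee_rot: [180.0, 0.5, -175.9]
force: [0.3, -0.3, -2.5]
gripper_width: 31.4
gripper_force: 30.0
```

View pics/c3.png

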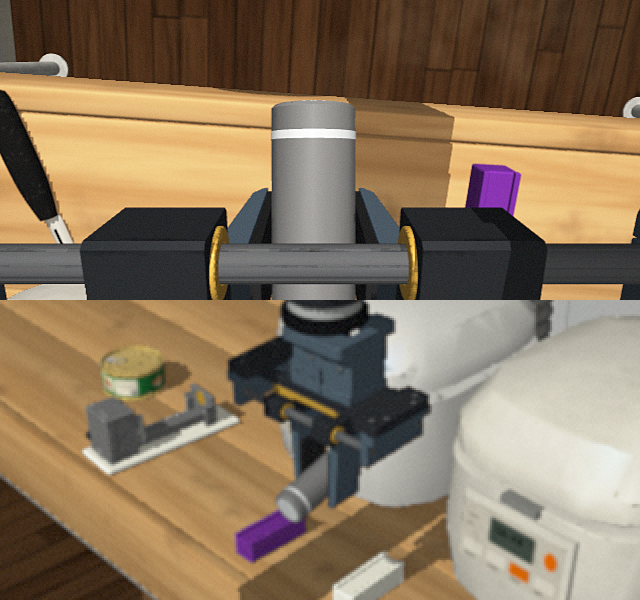

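```bash
python3 -c "
from h import *
from scipy.optimize import least_squares
for f in ('w1','w3'):
  im=cv2.imread(f'pics/{f}.png').astype(int); print(f,[(v,im[v,313].tolist()) for v in (list(range(137,162)) if f=='w1' else list(range(155,204,1)))][::1 if f=='w1' else 2])
s=telemetry.state();print(s['ee_pos'],s['ee_rot'],s['time_s'])
"
```

```text
w1 [(137, [73, 118, 167]), (138, [64, 119, 169]), (139, [117, 141, 165]), (140, [174, 170, 167]), (141, [131, 131, 129]), (142, [107, 110, 111]), (143, [103, 107, 109]), (144, [93, 95, 96]), (145, [96, 96, 101]), (146, [94, 96, 98]), (147, [94, 97, 100]), (148, [91, 90, 95]), (149, [92, 97, 98]), (150, [93, 95, 94]), (151, [89, 89, 92]), (152, [94, 97, 99]), (153, [97, 99, 98]), (154, [78, 79, 81]), (155, [201, 204, 205]), (156, [196, 196, 196]), (157, [201, 200, 201]), (158, [205, 208, 208]), (159, [93, 93, 92]), (160, [88, 89, 93]), (161, [94, 92, 98])]
w3 [(155, [49, 71, 94]), (157, [96, 153, 203]), (159, [93, 157, 213]), (161, [154, 153, 154]), (163, [151, 154, 155]), (165, [170, 173, 175]), (167, [166, 171, 171]), (169, [167, 172, 173]), (171, [166, 171, 173]), (173, [168, 171, 173]), (175, [162, 164, 167]), (177, [167, 169, 173]), (179, [168, 172, 174]), (181, [169, 173, 177]), (183, [166, 170, 175]), (185, [167, 169, 176]), (187, [158, 165, 164]), (189, [255, 255, 255]), (191, [253, 253, 253]), (193, [253, 253, 253]), (195, [254, 254, 253]), (197, [244, 244, 244]), (199, [166, 172, 174]), (201, [164, 170, 172]), (203, [165, 168, 174])]
[397.83731054  68.22033795 165.38061601] [ 1.79997430e+02 -3.53364416e-02 -1.75900650e+02] 8.725
```

```bash
cat > tilt.py <<'E'
from h import *
from scipy.optimize import least_squares
d=np.load('pics/w1.npz');K,T=d['K'],d['T'];R=T[:3,:3];y=np.deg2rad(4.1)
ex=np.array([np.cos(y),np.sin(y),0]);ez=np.array([0,0,1.])
G=np.array([460.9,76.36,221.72])+11*ez; o=T[:3,3]
def pix(p): q=K@(R.T@(p-o));return q[1]/q[2]
def onrow(f,v):return np.array(onz('pics/w1.png',313,v,56))
b0,b1,b2=[onrow('w1',v)@ex for v in (140.7,154.6,158.7)];L=[0,b1-b0,b2-b0];print(L)
def tilt(rows):
    def f(p):
        th,sg=p;a=np.cos(th)*ex+np.sin(th)*ez;n=-np.sin(th)*ex+np.cos(th)*ez
        return [pix(G+(-60-sg+l)*a+16*n)-v for l,v in zip(L,rows)]
    r=least_squares(f,[.2,0]);return np.rad2deg(r.x[0]),r.x[1],r.fun
if __name__=='__main__': print(tilt((160.5,188,198.2)))
E
python3 tilt.py
python3 -c "
from h import *
d=np.load('pics/t1.npz');f='pics/t1.png'
im=cv2.imread(f)
# candidate enlarged-crop pixels (scale 5, crop origin 180,220, offset x 420): 
def c(u,v,z):return onz(f,180+(u-420)/5,220+v/5,z)[:2].round(1)
print('wall',c(598,132,48),'roof mouth L,R',c(525,362,70),c(585,362,70),'roof back',c(525,452,70),c(585,452,70),'spine',c(585,250,22),c(628,250,22),'plate',c(543,75,8),c(680,72,8),c(543,478,8),c(683,475,8))
"
```

```text
[0, np.float64(10.286144449552978), np.float64(13.350987057611803)]
(np.float64(19.93812195117754), np.float64(-8.01737322380375), array([-0.18092705,  0.89531043, -0.71391096]))
wall [546.1 465.3] roof mouth L,R [441.3 499.6] [438.2 473. ] roof back [401.7 502. ] [398.6 475.6] spine [495.5 481.1] [493.2 460.9] plate [585.6 499.1] [579.3 432.6] [392.5 511.1] [386.3 445.7]
```

```bash
python3 -c "
from tilt import *
im=cv2.imread('pics/w2.png').astype(int);print([(v,im[v,318].tolist()) for v in range(132,186,2)])
for th in (14,16,18,20):
  t=np.deg2rad(th);a=np.cos(t)*ex+np.sin(t)*ez;n=-np.sin(t)*ex+np.cos(t)*ez
  for sg in (-6,-8): print(th,sg,[pix(G+(-60-sg+l)*a+16*n).round(1) for l in L])
for sg in (0,2,4): print('lvl',sg,[pix(G+(-60-sg+l)*ex+16*ez).round(1) for l in L])
"
```

```text
[0, np.float64(10.286144449552978), np.float64(13.350987057611803)]
[(132, [84, 140, 187]), (134, [84, 139, 185]), (136, [96, 140, 182]), (138, [192, 191, 188]), (140, [204, 205, 205]), (142, [131, 131, 134]), (144, [134, 139, 140]), (146, [128, 133, 132]), (148, [86, 84, 89]), (150, [87, 89, 88]), (152, [120, 121, 122]), (154, [118, 120, 121]), (156, [119, 119, 127]), (158, [125, 127, 129]), (160, [123, 126, 130]), (162, [112, 119, 123]), (164, [118, 122, 123]), (166, [116, 119, 119]), (168, [118, 119, 122]), (170, [119, 121, 125]), (172, [102, 102, 108]), (174, [236, 235, 236]), (176, [228, 229, 229]), (178, [227, 229, 228]), (180, [228, 229, 228]), (182, [223, 226, 226]), (184, [115, 117, 121])]
14 -6 [np.float64(155.9), np.float64(186.0), np.float64(195.0)]
14 -8 [np.float64(161.8), np.float64(191.9), np.float64(200.8)]
16 -6 [np.float64(155.3), np.float64(184.9), np.float64(193.8)]
16 -8 [np.float64(161.1), np.float64(190.7), np.float64(199.5)]
18 -6 [np.float64(154.9), np.float64(184.0), np.float64(192.7)]
18 -8 [np.float64(160.6), np.float64(189.7), np.float64(198.4)]
20 -6 [np.float64(154.8), np.float64(183.2), np.float64(191.8)]
20 -8 [np.float64(160.3), np.float64(188.8), np.float64(197.4)]
lvl 0 [np.float64(147.2), np.float64(180.4), np.float64(190.0)]
lvl 2 [np.float64(140.6), np.float64(174.0), np.float64(183.8)]
lvl 4 [np.float64(134.0), np.float64(167.6), np.float64(177.4)]
```

```bash
python3 -m crank '[{"dx":0.008,"dy":0.045,"dz":0,"yaw":-0.26},{"dx":0.01,"dy":0.055,"dz":0,"yaw":-0.26},{"dx":0.012,"dy":0.06,"dz":0,"yaw":-0.26},{"dx":0.012,"dy":0.06,"dz":0,"yaw":-0.26},{"dx":0.012,"dy":0.06,"dz":0,"yaw":-0.26},{"dx":0.012,"dy":0.045,"dz":0,"yaw":-0.26},{"dx":0,"dy":0,"dz":0,"yaw":0},{"dx":0,"dy":0,"dz":0,"yaw":0}]' && python3 -m crank '[{"dx":0,"dy":0,"dz":-0.04,"yaw":0},{"dx":0,"dy":0,"dz":-0.05,"yaw":0},{"dx":0,"dy":0,"dz":-0.04,"yaw":0},{"dx":0,"dy":0,"dz":-0.02,"yaw":0},{"dx":0,"dy":0,"dz":-0.01,"yaw":0},{"dx":0,"dy":0,"dz":-0.006,"yaw":0},{"dx":0,"dy":0,"dz":0,"yaw":0}]' && python3 -c "
from h import *
s=telemetry.state();print(s['force'],s['ee_pos'],s['ee_rot'])
grab('scene','pics/s4.png');cv2.imwrite('pics/c4.png',cv2.resize(cv2.imread('pics/s4.png')[180:310,180:340],(800,600),interpolation=3))"
```

```text
time_s: 9.72
ee_pos: [449.9, 327.2, 163.7]
ee_rot: [-179.8, -0.2, 176.3]
force: [-0.4, -0.6, -2.6]
gripper_width: 31.4
gripper_force: 30.0
time_s: 10.6
ee_pos: [451.5, 328.5, 33.7]
ee_rot: [180.0, 0.0, 176.3]
force: [0.2, -0.2, -1.5]
gripper_width: 31.3
gripper_force: 30.0
[ 0.20539616 -0.15275314 -1.49386124] [451.47483975 328.47629265  33.71327159] [1.79956884e+02 4.74553823e-02 1.76299456e+02]
```

View pics/c4.png

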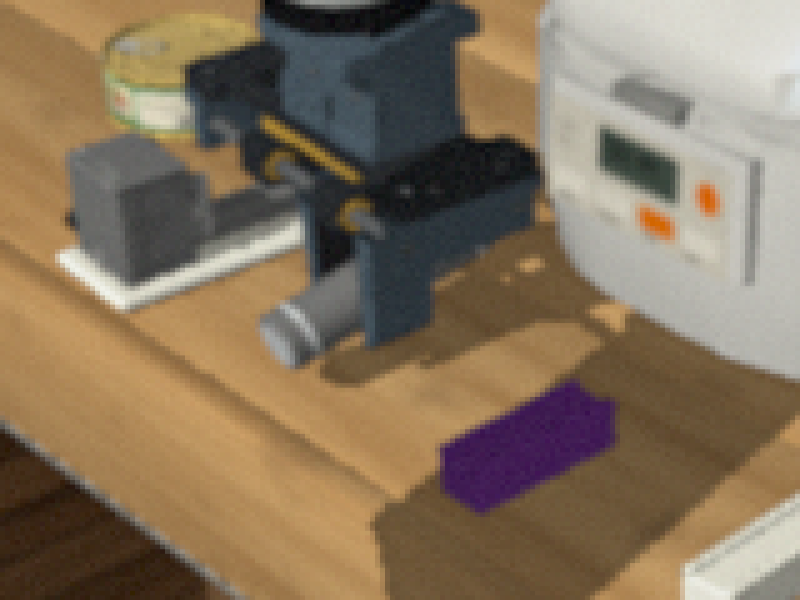

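```bash
python3 -m crank '[{"dx":0,"dy":0,"dz":-0.009,"yaw":0},{"dx":0,"dy":0,"dz":-0.004,"yaw":0},{"dx":0,"dy":0,"dz":0,"yaw":0},{"dx":0,"dy":0,"dz":0,"yaw":0}]' && python3 -m crank '[{"dx":0,"dy":0,"dz":-0.0015,"yaw":0},{"dx":0,"dy":0,"dz":0,"yaw":0}]'&& python3 -m crank '[{"dx":0,"dy":0,"dz":-0.0015,"yaw":0},{"dx":0,"dy":0,"dz":0,"yaw":0}]'&& python3 -m crank '[{"dx":0,"dy":0,"dz":-0.0015,"yaw":0},{"dx":0,"dy":0,"dz":0,"yaw":0}]'
```

```text
time_s: 11.15
ee_pos: [451.2, 328.4, 22.8]
ee_rot: [180.0, 0.0, 176.3]
force: [0.6, -0.6, -1.2]
gripper_width: 31.2
gripper_force: 30.0
time_s: 11.4
ee_pos: [451.1, 328.3, 21.6]
ee_rot: [180.0, -0.0, 176.3]
force: [-0.2, 0.7, -2.1]
gripper_width: 31.1
gripper_force: 30.0
time_s: 11.65
ee_pos: [451.0, 328.2, 20.3]
ee_rot: [-180.0, -0.0, 176.3]
force: [0.9, -0.4, -1.5]
gripper_width: 31.4
gripper_force: 30.0
time_s: 11.9
ee_pos: [451.0, 328.2, 19.0]
ee_rot: [-180.0, -0.0, 176.3]
force: [0.4, 1.2, -2.8]
gripper_width: 31.2
gripper_force: 30.0
```

```bash
python3 -m crank '[{"dx":0,"dy":0,"dz":-0.0015,"yaw":0},{"dx":0,"dy":0,"dz":0,"yaw":0}]'&& python3 -m crank '[{"dx":0,"dy":0,"dz":-0.0015,"yaw":0},{"dx":0,"dy":0,"dz":0,"yaw":0}]'&& python3 -m crank '[{"dx":0,"dy":0,"dz":-0.0015,"yaw":0},{"dx":0,"dy":0,"dz":0,"yaw":0}]'
```

```text
time_s: 12.15
ee_pos: [451.1, 328.2, 17.9]
ee_rot: [-180.0, -0.0, 176.3]
force: [0.8, 0.1, -2.3]
gripper_width: 31.4
gripper_force: 30.0
time_s: 12.4
ee_pos: [451.0, 328.3, 16.7]
ee_rot: [-180.0, -0.0, 176.3]
force: [-0.0, -0.2, -2.0]
gripper_width: 31.3
gripper_force: 30.0
time_s: 12.65
ee_pos: [451.2, 328.4, 15.6]
ee_rot: [180.0, 0.0, 176.3]
force: [-0.2, -0.4, -0.9]
gripper_width: 31.2
gripper_force: 30.0
```

```bash
python3 -c "
from h import *
f='pics/s4.png';P=np.array([451.47,328.48,44.7]);y=np.deg2rad(-3.7);n=np.array([-np.sin(y),np.cos(y),0]);ex=np.array([np.cos(y),np.sin(y),0])
def pl(u,v):
  o,r=ray(f,180+u/5,180+v*130/600);p=o+r*(((P-o)@n)/(r@n));q=p-P;return (q@ex).round(1),q[2].round(1)
for u,v in ((283,338),(278,338),(288,338),(283,333),(283,343),(325,306),(320,298)):print(u,v,pl(u,v))
im=cv2.imread('pics/c4.png')
hsv=cv2.cvtColor(im,cv2.COLOR_BGR2HSV)
for u in range(255,365,10):
  c=[v for v in range(240,390) if hsv[v,u,1]<60]; print(u,c[0] if c else 0,c[-1] if c else 0)
"; python3 -m crank '[{"dx":0,"dy":0,"dz":-0.0015,"yaw":0},{"dx":0,"dy":0,"dz":0,"yaw":0}]'
```

```text
283 338 (np.float64(-50.9), np.float64(-11.2))
278 338 (np.float64(-53.4), np.float64(-10.1))
288 338 (np.float64(-48.3), np.float64(-12.3))
283 333 (np.float64(-50.6), np.float64(-8.4))
283 343 (np.float64(-51.1), np.float64(-14.1))
325 306 (np.float64(-27.3), np.float64(-2.3))
320 298 (np.float64(-29.5), np.float64(3.4))
255 240 262
265 240 345
275 240 359
285 240 364
295 240 364
305 240 359
315 240 354
325 240 349
335 240 340
345 240 336
355 240 327
time_s: 12.9
ee_pos: [451.4, 328.4, 14.9]
ee_rot: [180.0, 0.0, 176.3]
force: [0.3, -1.2, 2.9]
gripper_width: 31.1
gripper_force: 30.0
```

```bash
python3 -m crank '[{"dx":0,"dy":0,"dz":0.05,"yaw":0},{"dx":0,"dy":0.01,"dz":0.07,"yaw":0},{"dx":0.016,"dy":0.03,"dz":0.05,"yaw":0},{"dx":0.018,"dy":0.05,"dz":0,"yaw":0},{"dx":0.018,"dy":0.05,"dz":0,"yaw":0},{"dx":0.0175,"dy":0.0375,"dz":0,"yaw":0},{"dx":0,"dy":0,"dz":0,"yaw":0},{"dx":0,"dy":0,"dz":0,"yaw":0},{"dx":0,"dy":0,"dz":0,"yaw":0}]' && python3 -c "
from h import *
s=telemetry.state();print(s['ee_pos'],s['ee_rot'],s['force'])
grab('wrist','pics/w5.png')"
```

```text
time_s: 14.02
ee_pos: [506.3, 469.3, 150.3]
ee_rot: [-180.0, -0.0, 176.3]
force: [0.7, 0.3, -2.7]
gripper_width: 31.6
gripper_force: 30.0
[506.27549448 469.2648325  150.30393707] [-1.79956459e+02 -3.80373450e-02  1.76272445e+02] [ 0.67962274  0.27257139 -2.7057609 ]
```

View pics/w5.png

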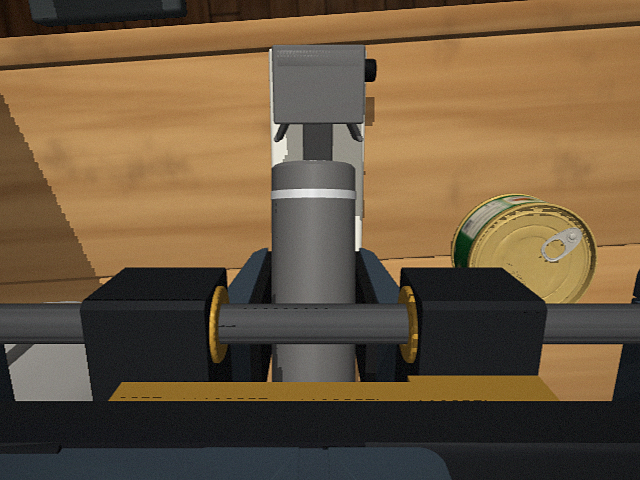

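```bash
python3 -c "
from h import *
f='pics/w5.png'
print(np.load('pics/w5.npz')['T'][:3,3])
for n,u,v,z in (('mouthL',275,123,70),('mouthR',364,123,70),('backL',273,45,70),('backR',364,45,70),('spineL',304,150,22),('spineR',332,150,22)): print(n,onz(f,u,v,z).round(1))
print('stick side at z', [onz(f,u,185,z).round(1) for u,z in ((273,143),(355,143))])
g=cv2.imread(f,0).astype(int)
print([int(x) for x in g[40:60,320]],[int(x) for x in g[110:145,290]],[int(x) for x in g[100,265:285]],[int(x) for x in g[100,355:372]], [int(x) for x in g[150,295:340]])
"
```

```text
[438.27645252 474.18896643 312.13007248]
mouthL [438.3 453.   70. ]
mouthR [441.5 501.7  70. ]
backL [398.6 455.4  70. ]
backR [401.7 503.1  70. ]
spineL [457.  466.6  22. ]
spineR [458.2 485.2  22. ]
stick side at z [array([462. , 456.5, 143. ]), array([464.2, 489. , 143. ])]
[114, 108, 111, 64, 55, 112, 107, 99, 100, 100, 119, 118, 106, 108, 106, 113, 108, 105, 97, 109] [106, 104, 104, 105, 105, 98, 101, 100, 101, 100, 101, 110, 77, 43, 117, 155, 148, 146, 147, 146, 144, 144, 144, 142, 146, 145, 142, 144, 144, 146, 141, 145, 149, 147, 146] [142, 143, 140, 142, 134, 172, 209, 180, 81, 88, 99, 103, 102, 103, 102, 103, 100, 102, 100, 104] [99, 96, 103, 103, 100, 101, 104, 99, 80, 90, 99, 79, 81, 74, 81, 81, 80] [145, 145, 142, 147, 150, 145, 150, 130, 62, 52, 58, 61, 60, 59, 65, 60, 64, 58, 68, 60, 66, 61, 57, 58, 60, 59, 55, 64, 64, 59, 59, 58, 63, 62, 65, 56, 37, 103, 151, 146, 147, 143, 144, 147, 146]
```

```bash
python3 -m crank '[{"dx":0,"dy":0.0034,"dz":-0.03,"yaw":0},{"dx":0,"dy":0,"dz":-0.04,"yaw":0},{"dx":0,"dy":0,"dz":-0.03,"yaw":0},{"dx":0,"dy":0,"dz":-0.018,"yaw":0},{"dx":0,"dy":0,"dz":-0.0085,"yaw":0},{"dx":0,"dy":0,"dz":0,"yaw":0},{"dx":0,"dy":0,"dz":0,"yaw":0}]' && python3 -c "
from h import *
grab('wrist','pics/w6.png');grab('scene','pics/s6.png')
s=telemetry.state();print(s['ee_pos'],s['force'])
cv2.imwrite('pics/c6.png',np.hstack([cv2.resize(cv2.imread('pics/w6.png')[20:260,220:420],(400,480),interpolation=3),cv2.resize(cv2.imread('pics/s6.png')[170:266,180:260],(400,480),interpolation=3)]))"
```

```text
time_s: 14.95
ee_pos: [507.3, 473.5, 50.3]
ee_rot: [179.9, 0.1, 176.3]
force: [-0.4, -0.1, -2.6]
gripper_width: 31.5
gripper_force: 30.0
[507.11392002 473.45717156  50.186592  ] [-0.38119593 -0.55919439 -1.74553713]
```

View pics/c6.png

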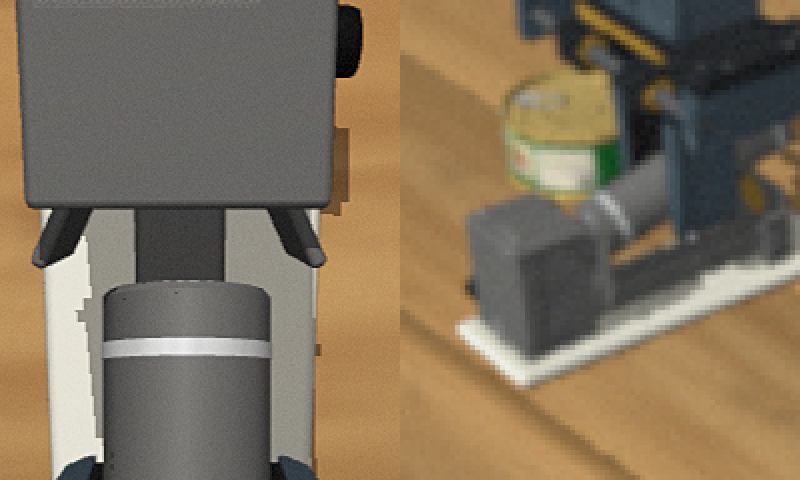

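```bash
python3 -m crank '[{"dx":0,"dy":-0.0018,"dz":-0.002,"yaw":0},{"dx":-0.006,"dy":0.0004,"dz":-0.002,"yaw":0},{"dx":-0.0065,"dy":0.0004,"dz":-0.001,"yaw":0},{"dx":0,"dy":0,"dz":0,"yaw":0}]' && python3 -m crank '[{"dx":-0.004,"dy":0.0003,"dz":-0.001,"yaw":0},{"dx":-0.0045,"dy":0.0003,"dz":-0.001,"yaw":0},{"dx":-0.0045,"dy":0.0003,"dz":-0.002,"yaw":0},{"dx":0,"dy":0,"dz":0,"yaw":0},{"dx":0,"dy":0,"dz":0,"yaw":0}]'
```

```text
time_s: 15.55
ee_pos: [496.0, 472.2, 45.1]
ee_rot: [-180.0, -0.0, 176.3]
force: [0.4, 0.7, -2.2]
gripper_width: 31.0
gripper_force: 30.0
time_s: 16.18
ee_pos: [486.4, 473.0, 42.0]
ee_rot: [180.0, 0.0, 176.3]
force: [0.5, 0.2, -2.8]
gripper_width: 31.2
gripper_force: 30.0
```

Inside the hood with no contact yet; now feel for the spring in 2 mm steps.

```bash
python3 -m crank '[{"dx":-0.0025,"dy":0.0002,"dz":-0.001,"yaw":0},{"dx":0,"dy":0,"dz":0,"yaw":0}]' | head -4 && python3 -m crank '[{"dx":-0.0025,"dy":0.0002,"dz":-0.001,"yaw":0},{"dx":0,"dy":0,"dz":0,"yaw":0}]' | head -4 && python3 -m crank '[{"dx":-0.0025,"dy":0.0002,"dz":0,"yaw":0},{"dx":0,"dy":0,"dz":0,"yaw":0}]' | head -4
```

```text
time_s: 16.42
ee_pos: [485.2, 473.2, 41.6]
ee_rot: [180.0, 0.1, 176.3]
force: [2.4, 0.1, -1.2]
time_s: 16.68
ee_pos: [483.2, 473.4, 41.1]
ee_rot: [179.9, 0.1, 176.3]
force: [3.4, -1.0, 1.8]
time_s: 16.92
ee_pos: [481.2, 473.6, 41.0]
ee_rot: [179.9, 0.1, 176.3]
force: [5.0, -2.1, 2.1]
```

```bash
python3 -m crank '[{"dx":-0.0025,"dy":0.0002,"dz":0,"yaw":0},{"dx":0,"dy":0,"dz":0,"yaw":0}]' | head -4 && python3 -m crank '[{"dx":-0.0025,"dy":0.0002,"dz":0,"yaw":0},{"dx":0,"dy":0,"dz":0,"yaw":0},{"dx":0,"dy":0,"dz":0,"yaw":0}]' | head -4
```

```text
time_s: 17.18
ee_pos: [479.6, 473.7, 41.1]
ee_rot: [179.9, 0.2, 176.3]
force: [6.4, -1.1, 2.7]
time_s: 17.55
ee_pos: [478.2, 473.9, 41.2]
ee_rot: [179.9, 0.2, 176.3]
force: [7.6, -2.7, 2.9]
```

```bash
python3 -m crank '[{"dx":-0.002,"dy":-0.0006,"dz":0,"yaw":0},{"dx":0,"dy":0,"dz":0,"yaw":0},{"dx":0,"dy":0,"dz":0,"yaw":0}]' - 22 | head -4 && python3 -m crank '[{"dx":0,"dy":0,"dz":-0.002,"yaw":0},{"dx":0,"dy":0,"dz":-0.002,"yaw":0},{"dx":0,"dy":0,"dz":-0.001,"yaw":0},{"dx":0,"dy":0,"dz":0,"yaw":0}]' | head -4
```

```text
time_s: 17.92
ee_pos: [477.1, 473.8, 41.3]
ee_rot: [179.9, 0.3, 176.3]
force: [8.5, -0.9, 1.5]
time_s: 18.42
ee_pos: [477.4, 473.9, 38.0]
ee_rot: [179.8, 0.3, 176.3]
force: [8.5, -2.3, 5.2]
```

```bash
python3 -m crank '[{"dx":0.0002,"dy":-0.0003,"dz":-0.0015,"yaw":0},{"dx":0.0002,"dy":0,"dz":-0.0015,"yaw":0},{"dx":0,"dy":0,"dz":0,"yaw":0}]' - 18 | head -4 && python3 -m crank '[{"dx":0.0002,"dy":0,"dz":-0.0015,"yaw":0},{"dx":0.0002,"dy":0,"dz":-0.0015,"yaw":0},{"dx":0,"dy":0,"dz":0,"yaw":0}]' | head -4
```

```text
time_s: 18.8
ee_pos: [477.6, 473.8, 35.3]
ee_rot: [179.8, 0.3, 176.3]
force: [8.3, -1.0, 3.4]
time_s: 19.18
ee_pos: [477.9, 473.8, 32.8]
ee_rot: [179.8, 0.3, 176.3]
force: [7.9, -1.3, 3.5]
```

```bash
python3 -m crank '[{"dx":0,"dy":0,"dz":-0.0015,"yaw":0},{"dx":0,"dy":0,"dz":-0.0015,"yaw":0},{"dx":0,"dy":0,"dz":0,"yaw":0}]' | head -4 && python3 -m crank '[{"dx":0,"dy":0,"dz":-0.0015,"yaw":0},{"dx":0,"dy":0,"dz":-0.0015,"yaw":0},{"dx":0,"dy":0,"dz":0,"yaw":0}]' | head -4; python3 -c "
from h import *
grab('scene','pics/s7.png');grab('top','pics/t7.png')
cv2.imwrite('pics/c7.png',np.hstack([cv2.resize(cv2.imread('pics/s7.png')[170:266,180:275],(475,480),interpolation=3),cv2.resize(cv2.imread('pics/t7.png')[220:330,180:254],(323,480),interpolation=3)]))"
```

```text
time_s: 19.55
ee_pos: [477.8, 473.8, 30.3]
ee_rot: [179.8, 0.3, 176.3]
force: [8.2, -1.1, 2.5]
time_s: 19.92
ee_pos: [477.7, 473.8, 27.8]
ee_rot: [179.8, 0.3, 176.3]
force: [8.6, -0.8, 1.6]
```

View pics/c7.png

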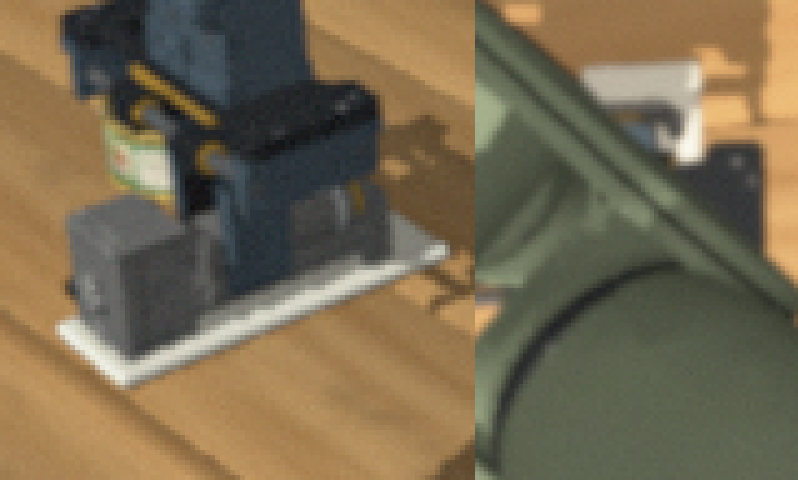

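```bash
python3 -m crank '[{"dx":0,"dy":0,"dz":-0.001,"yaw":0},{"dx":0,"dy":0,"dz":0,"yaw":0}]' | head -4 && python3 -m crank '[{"dx":0.001,"dy":-0.0001,"dz":0,"yaw":0},{"dx":0.001,"dy":0,"dz":0,"yaw":0},{"dx":0,"dy":0,"dz":0,"yaw":0}]' | head -4;  python3 -m crank '[{"dx":0.001,"dy":-0.0001,"dz":0,"yaw":0},{"dx":0.001,"dy":-0.0001,"dz":0,"yaw":0},{"dx":0,"dy":0,"dz":0,"yaw":0}]' | head -4
```

```text
time_s: 20.27
ee_pos: [477.8, 473.8, 27.2]
ee_rot: [179.8, 0.3, 176.3]
force: [7.8, -0.9, 1.7]
time_s: 20.65
ee_pos: [479.0, 473.7, 27.2]
ee_rot: [179.8, 0.2, 176.3]
force: [7.5, -1.1, 3.6]
time_s: 21.02
ee_pos: [480.2, 473.6, 27.2]
ee_rot: [179.8, 0.2, 176.3]
force: [6.6, -1.0, 3.6]
```

```bash
python3 -m crank '[{"dx":0.001,"dy":-0.0001,"dz":0,"yaw":0},{"dx":0.001,"dy":0,"dz":0,"yaw":0},{"dx":0,"dy":0,"dz":0,"yaw":0}]' | head -4;  python3 -m crank '[{"dx":0.001,"dy":-0.0001,"dz":0,"yaw":0},{"dx":0.001,"dy":-0.0001,"dz":0,"yaw":0},{"dx":0,"dy":0,"dz":0,"yaw":0}]' | head -4
```

```text
time_s: 21.4
ee_pos: [480.8, 473.6, 26.9]
ee_rot: [179.9, 0.1, 176.3]
force: [5.3, 0.9, 4.3]
time_s: 21.78
ee_pos: [480.9, 473.5, 26.7]
ee_rot: [179.9, -0.1, 176.3]
force: [-0.2, 1.6, 6.5]
```

```bash
python3 -m crank '[{"dx":0,"dy":0,"dz":0,"yaw":0},{"dx":0,"dy":0,"dz":0,"yaw":0},{"dx":0,"dy":0,"dz":0,"yaw":0},{"dx":0,"dy":0,"dz":0,"yaw":0}]' 0.5 && python3 -m crank '[{"dx":0,"dy":0,"dz":0.02,"yaw":0},{"dx":0,"dy":0,"dz":0.06,"yaw":0},{"dx":0,"dy":0,"dz":0.06,"yaw":0},{"dx":0,"dy":0,"dz":0,"yaw":0},{"dx":0,"dy":0,"dz":0,"yaw":0}]' && python3 -c "
from h import *
s=telemetry.state();print(s['ee_pos'],s['force'])
grab('wrist','pics/w8.png');grab('scene','pics/s8.png')
f='pics/w8.png';im=cv2.imread(f).astype(int)
print([(v,im[v,314].tolist()) for v in range(100,200,3)])
g=im.sum(2)//3
for v in (140,170,200,225): print(v,[int(x) for x in g[v,265:365:3]])
"
```

```text
time_s: 22.28
ee_pos: [481.4, 472.3, 25.5]
ee_rot: [-180.0, -0.1, 176.3]
force: [-0.7, 0.1, -0.2]
gripper_width: 45.6
gripper_force: 0.0
time_s: 22.9
ee_pos: [481.5, 472.3, 138.3]
ee_rot: [180.0, 0.0, 176.3]
force: [-1.0, -0.2, -0.6]
gripper_width: 45.4
gripper_force: 0.0
[481.48680901 472.30006564 138.33190103] [-1.01819905 -0.18582992 -0.62338974]
[(100, [102, 100, 105]), (103, [92, 98, 99]), (106, [100, 99, 100]), (109, [97, 101, 102]), (112, [94, 97, 101]), (115, [95, 96, 100]), (118, [95, 100, 98]), (121, [105, 104, 104]), (124, [90, 95, 98]), (127, [96, 96, 99]), (130, [97, 102, 103]), (133, [93, 95, 96]), (136, [96, 102, 99]), (139, [97, 105, 101]), (142, [96, 98, 99]), (145, [94, 99, 98]), (148, [94, 95, 94]), (151, [95, 96, 101]), (154, [93, 94, 99]), (157, [101, 101, 106]), (160, [95, 98, 99]), (163, [91, 97, 96]), (166, [92, 92, 95]), (169, [86, 83, 86]), (172, [116, 116, 119]), (175, [47, 48, 52]), (178, [62, 58, 60]), (181, [60, 62, 60]), (184, [53, 55, 55]), (187, [66, 68, 67]), (190, [60, 60, 60]), (193, [56, 62, 60]), (196, [55, 55, 54]), (199, [93, 95, 98])]
140 [119, 166, 96, 104, 95, 97, 97, 100, 100, 96, 95, 96, 96, 99, 96, 96, 98, 97, 96, 95, 94, 96, 99, 99, 95, 100, 98, 96, 96, 97, 99, 98, 79, 78]
170 [120, 176, 36, 50, 66, 67, 63, 62, 62, 64, 58, 59, 63, 56, 51, 51, 55, 55, 49, 52, 54, 47, 52, 54, 53, 51, 46, 41, 53, 51, 44, 40, 134, 133]
200 [134, 149, 214, 218, 218, 176, 132, 138, 113, 43, 44, 46, 56, 93, 95, 93, 95, 93, 87, 87, 88, 47, 52, 58, 41, 89, 140, 137, 140, 135, 135, 139, 114, 132]
225 [120, 113, 205, 214, 219, 217, 225, 135, 121, 55, 75, 83, 85, 90, 96, 96, 98, 95, 96, 92, 90, 83, 77, 68, 58, 102, 132, 133, 135, 136, 136, 134, 99, 124]
```

```bash
python3 -m crank '[{"dx":0.0235,"dy":-0.0008,"dz":0,"yaw":0},{"dx":0.0235,"dy":-0.0008,"dz":0,"yaw":0},{"dx":0,"dy":0,"dz":-0.03,"yaw":0},{"dx":0,"dy":0,"dz":-0.03,"yaw":0},{"dx":0,"dy":0,"dz":-0.0225,"yaw":0},{"dx":0,"dy":0,"dz":0,"yaw":0},{"dx":0,"dy":0,"dz":0,"yaw":0}]' 0 10 && python3 -m crank '[{"dx":0,"dy":0,"dz":-0.003,"yaw":0},{"dx":0,"dy":0,"dz":0,"yaw":0},{"dx":0,"dy":0,"dz":0,"yaw":0}]' && python3 -m crank '[{"dx":0,"dy":0,"dz":-0.002,"yaw":0},{"dx":0,"dy":0,"dz":0,"yaw":0}]'
```

```text
time_s: 23.88
ee_pos: [520.1, 471.6, 72.6]
ee_rot: [179.9, 0.1, 176.3]
force: [-0.1, 1.7, 0.6]
gripper_width: 0.6
gripper_force: 0.0
time_s: 24.25
ee_pos: [519.4, 471.4, 70.0]
ee_rot: [180.0, 0.0, 176.3]
force: [-0.1, -0.3, 0.4]
gripper_width: 0.6
gripper_force: 0.0
time_s: 24.5
ee_pos: [519.3, 471.2, 67.8]
ee_rot: [-180.0, -0.0, 176.3]
force: [0.3, -1.0, 0.3]
gripper_width: 0.6
gripper_force: 0.0
```

```bash
python3 -m crank '[{"dx":0,"dy":0,"dz":-0.002,"yaw":0},{"dx":0,"dy":0,"dz":-0.002,"yaw":0},{"dx":0,"dy":0,"dz":0,"yaw":0},{"dx":0,"dy":0,"dz":0,"yaw":0}]' |head -4&& python3 -m crank '[{"dx":0,"dy":0,"dz":-0.0012,"yaw":0},{"dx":0,"dy":0,"dz":0,"yaw":0},{"dx":0,"dy":0,"dz":0,"yaw":0}]'|head -4 && python3 -m crank '[{"dx":0,"dy":0,"dz":-0.001,"yaw":0},{"dx":0,"dy":0,"dz":0,"yaw":0}]'|head -4
```

```text
time_s: 25.0
ee_pos: [519.3, 471.3, 64.8]
ee_rot: [180.0, -0.0, 176.3]
force: [0.3, -0.1, 0.7]
time_s: 25.38
ee_pos: [519.3, 471.3, 63.8]
ee_rot: [180.0, -0.0, 176.3]
force: [-1.4, -0.4, -0.1]
time_s: 25.62
ee_pos: [519.3, 471.2, 62.9]
ee_rot: [-180.0, -0.0, 176.3]
force: [-1.0, -0.2, -1.1]
```

```bash
python3 -m crank '[{"dx":0,"dy":0,"dz":-0.001,"yaw":0},{"dx":0,"dy":0,"dz":0,"yaw":0},{"dx":0,"dy":0,"dz":0,"yaw":0}]'|head -4 && python3 -m crank '[{"dx":0,"dy":0,"dz":-0.001,"yaw":0},{"dx":0,"dy":0,"dz":0,"yaw":0},{"dx":0,"dy":0,"dz":0,"yaw":0}]'|head -4
```

```text
time_s: 26.0
ee_pos: [519.4, 471.3, 62.5]
ee_rot: [180.0, 0.0, 176.3]
force: [-1.1, -0.6, 3.6]
time_s: 26.38
ee_pos: [519.4, 471.3, 62.4]
ee_rot: [180.0, 0.0, 176.3]
force: [-1.7, 0.3, 6.6]
```

```bash
python3 -m crank '[{"dx":0,"dy":0,"dz":0.01,"yaw":0},{"dx":0,"dy":0,"dz":0.05,"yaw":0},{"dx":0,"dy":0,"dz":0.06,"yaw":0},{"dx":0,"dy":0,"dz":0,"yaw":0},{"dx":0,"dy":0,"dz":0,"yaw":0},{"dx":0,"dy":0,"dz":0,"yaw":0},{"dx":0,"dy":0,"dz":0,"yaw":0}]'|head -4 && python3 -c "
from h import *
grab('wrist','pics/w9.png');grab('scene','pics/s9.png')
f='pics/s9.png'
# stick line checks: predicted pixels of top line, level at z=54, vs brightness step just above
y=np.deg2rad(-3.7);g=cv2.imread(f,0).astype(int)
for x in (505,515,525,535):
  p=np.array([x,472-.065*(x-507),54.]);u,v=proj(f,p);u=int(round(u));v=int(round(v));print(x,u,v,g[v-8:v+12,u].tolist())
print(ticket.job_done())"
```

```text
time_s: 27.25
ee_pos: [518.9, 470.9, 155.9]
ee_rot: [-179.9, -0.1, 176.3]
force: [-0.5, -0.3, -0.0]
505 236 208 [79, 80, 77, 99, 133, 146, 142, 119, 97, 102, 102, 100, 96, 98, 90, 82, 78, 72, 63, 53]
515 240 207 [76, 79, 86, 109, 132, 134, 124, 101, 96, 105, 100, 96, 99, 93, 87, 81, 76, 68, 62, 56]
525 243 205 [83, 81, 99, 128, 138, 135, 134, 127, 102, 95, 98, 100, 102, 98, 94, 91, 83, 73, 64, 63]
535 246 204 [132, 130, 139, 135, 136, 128, 116, 108, 125, 159, 152, 125, 104, 98, 90, 87, 79, 74, 66, 58]
the job is handed in; nothing more can be done
None
```

The battery stick is in the charging cradle, seated and released with the nub behind the end wall, and I handed the job in at about 27 s; contact heights put its axis at roughly 38 mm and level to about 1°, and no verdict came back.

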